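# Clamp the power brick in the desk vise

## Robot

A 6-joint arm with a two-finger parallel gripper is mounted at the origin on a cart in front of the work surface, level with it; the furniture and walls round the work are solid. World frame = base frame: x ahead of the robot, y to its left, z up, the work surface at z = 0. Lengths are in m, angles in rad, forces in N, time in s.
With the tool pointing down it reaches from about 0.25 to 0.775 m from the base axis. Payload 4 kg.
Tool frame: the origin (TCP) lies at the very end of the fingers, on their centre line; the grasp point (between the pads) lies 19 mm behind it; z points along the fingers, y is the line along which they close (so a half turn about z gives the same grasp; the last joint's range is limited). The gripper opens to 85 mm and grips with 20 to 120 N. Pads are 22 mm wide; open, the fingers measure 114 mm over their backs; the gripper's body (76 mm by 85 mm) begins 54 mm behind the grasp point. The pads swing forward as they close: fully open they stand 13 mm farther back than shut.
Start: joints at [-1.288, 0.087, 1.371, -0, 1.684, -0.103], TCP at [0.207, -0.51, 0.231] pointing down, gripper open.
Joint ranges: [-3.1, 3.1], [-0.76, 2.03], [0.27, 2.55], [-1.08, 4.22], [0.17, 2.65], [-2.57, 2.57]. Speed limits (rad/s): [2.79, 2.79, 3.14, 3.14, 3.14, 3.14].

## Interface

Orientations are given as a unit quaternion [w, x, y, z].
In Python, from station import arm gives the robot as it stands. Calls block until the motion is done:
- arm.movep(position, orientation): joint-space move of the TCP to a pose.
- arm.line_to(position, feed=0.15, attitude=None): straight line of the TCP; attitude=None keeps the orientation; feed is the mean speed in m/s.
- arm.move_joints(angles): joint-space move.
- arm.gripper_to(opening, force=None): finger opening in m; force is the grip in N (None keeps the last); returns when the fingers have stopped.
- arm.hold(seconds).
- arm.solve_ik(position, orientation): joint angles nearest the present ones, or None.
- arm.sense(): the state.
- arm.capture(name): name is "side" or "top" or "wrist"; returns a dict with "image" (480x640x3 uint8, red, green, blue), "depth" (480x640 float32, m along the optical axis (not along the pixel's ray), 0 where there is no reading), "camera_matrix" (3x3 intrinsics, pixels), "extrinsics" (4x4, takes a point from camera to world coordinates). Camera axes: x right, y down, z forward; pixel columns grow to the right and rows downward; lengths in m; the calibration is good to about 2 mm. The wrist camera is an equidistant fisheye: a pixel r from the principal point sees the ray r / f radians off the axis. A picture is of the moment at which its call begins.
A pose or a line that the arm cannot do raises arm.MotionError and nothing moves.
- arm.job_done(): hands the job in; it is judged then, once.
The state is a dict: "t": time; "q": joint angles; "joint_vel": joint speeds; "joint_efforts": joint torques, N m; "eef_pos": TCP position; "eef_rot": TCP orientation; "ft_force": force on the tool from outside, world axes, zero at the start; "ft_torque": the same for the moment, N m; "width": finger opening in m; "gripper_force": force on a finger pad.
Only numpy, scipy, OpenCV 4.12 (cv2) and the standard library are available. Lean on these libraries where they do the work, as an engineer would, in place of code of your own. Each camera call takes 0.05 s, during which the arm holds its last target. There are 200 camera calls.

## Task

Lay the power brick flat in the bed of the little repair vise, lengthwise between its end stop and its jaw and on the bed's middle line, and let go. Then wind the jaw up to it by pushing the spokes of the capstan round clockwise, one after another, until the brick is held firmly against the end stop with about 20 N (10 to 35 N will do), never so hard as to crush it. Move the jaw only by the capstan, leave the other things on the desk where they are, and finish clear of everything.

Things in the scene. Friction and masses are not known exactly. Their poses are not given: they have to be found in the camera images.
- brick: Black power brick, a loose block 48 x 105 x 30 mm (x, y, z), 0.2 to 0.35 kg, lying on the desk to the left of the vise. Origin at the centre of its underside; y along its 105 mm length. Grasp it across its 48 mm width.
- bed (a point): Middle of the flat bed of the vise, on its surface 10 mm above the desk. y runs along the vise from the capstan towards the end stop, z up, x away from the robot at yaw 0 (yaw -0.15 to 0.3). Lay the brick, its length along y, with its centre here. At the end its centre must be within 15 mm of the middle line (x = 0) and within 35 mm of this point along y.
- vise: Fixed repair vise with a dark steel base 100 mm wide, 420 mm long. Origin under the bed, 15 mm towards +y from bed; axes as bed. End stop at its +y end (grey block 70 mm wide, 32 mm high, rubber-faced), then the jaw, then the capstan at its -y end. The stop's face is bolted 68 to 80 mm from bed along +y; where exactly is not measured and must be felt.
- jaw: Moving jaw, a grey carriage 84 mm wide with a sprung pad. Origin in the middle of the unpressed pad's rubber face, 27 mm above the desk, at the start 76 to 82 mm from bed along -y; axes as bed. It reaches back 34 mm from there and up to 46 mm above the desk. A rack drives it along +y by 12 mm per rad of the capstan. It slides the loose brick along until that meets the end stop.
- carriage (a point): Middle of the top of the jaw's carriage, 46 mm above the desk, 25 mm behind (-y) the unpressed pad's face; moves with the jaw. The pad (60 mm wide, 28 mm high) sits on stiff springs in front of the carriage, about 25 N per mm, so a firm clamp is less than 1 mm past the point where the brick meets the stop: too little to judge by position, so feel it at the spoke.
- hub (a point): Centre of the capstan on its vertical axis, at the spokes' middle height, 55 mm above the desk; axes as bed (does not turn). Hub 40 mm across, its top 15 mm above this point. Four level steel spokes 90 degrees apart, 10 mm thick, with 16 mm black end balls, reach 79 mm from the axis. Push them in the open half on the -x side (robot's side), where they travel towards +y.
- guard (a point): Middle of the straight front edge of the guard's roof, 84 mm above the desk, 4 mm from the capstan's axis towards -x; axes as bed. The grey guard, 182 mm wide, covers the capstan's +x half, so a spoke that goes under it must be left and the next one taken. Under the open half nothing stands higher than 28 mm above the desk; the jaw stays at least 84 mm from the axis.
- capstan (a joint): Turn of the capstan in rad, growing clockwise from above (closing the jaw); starts between 0 and 0.5, ends at 5.6. At angle q the spokes point along -q, -q+90, -q+180, -q+270 degrees from hub's x axis, counter-clockwise positive. The jaw closes firmly on the brick somewhere between 3.7 and 5 rad. It stays where it is left, holding a jaw force of up to about 17 N when let go.
- spoke (a point): Point on one spoke (the one along -q), 60 mm from the axis; moves with the capstan. Pushing a spoke here takes about 3.3 N to turn the capstan free (friction 0.2 N m), and under load about 3.3 N + 0.2 x the jaw's force: 7.3 N for 20 N at the jaw. More than 11 N crushes the brick.
- screwdriver: Bystander: screwdriver with black handle, 174 mm long, lying behind the vise.
- tape_roll: Bystander: roll of dark tape, 57 mm across, 19 mm high, near the front edge of the desk.
- mouse: Bystander: black computer mouse, 120 x 63 x 38 mm, lying behind the brick.
- speaker: Bystander: small round black speaker, 66 mm across, 32 mm high, to the right of the capstan.

How it is judged:
By the outcome, as a careful person would: the job done as asked, in the order asked, and still so for the second after the job is handed in, with the robot touching nothing.
It also fails if it takes over 72 s, if anything falls off the work surface, if the arm or the gripper's body presses on something with over 40 N, if the wrist force passes 120 N, or if a joint passes its speed limit or range.

## Working session

There is one attempt and no reset: what is moved stays moved. The work goes in short steps, each a Python script; the robot and the scene stay as the last script left them, time stands still between calls to the robot, and variables do not carry over. Pictures are saved under pics/ and viewed, at most 10 in all, crops included, and the job is handed in when it is done.

```bash
ls; mkdir -p pics
python3 - <<'E'
from station import arm
import cv2,numpy as np
for n in("top","side"):
    c=arm.capture(n); cv2.imwrite(f"pics/{n}.png",c["image"][:,:,::-1]); np.savez(f"{n}.npz",**c)
    print(n,c["camera_matrix"].tolist(),c["extrinsics"].round(4).tolist(),(c["depth"]>0).mean())
s=arm.sense();print(s)
E
```

```text
pics
top [[440.9806931160711, 0.0, 317.1393864603783], [0.0, 440.9806931160711, 234.96212138648445], [0.0, 0.0, 1.0]] [[0.0008, -0.9814, 0.1921, 0.3002], [-1.0, 0.0009, 0.0088, 0.0262], [-0.0088, -0.1921, -0.9813, 1.2023], [0.0, 0.0, 0.0, 1.0]] 0.9962662760416666
side [[515.7993611611756, 0.0, 316.95327177416715], [0.0, 515.7993611611756, 238.79732458577027], [0.0, 0.0, 1.0]] [[-0.9473, -0.1178, 0.2978, 0.1688], [-0.3202, 0.3213, -0.8912, 1.0922], [0.0093, -0.9396, -0.3421, 0.4987], [0.0, 0.0, 0.0, 1.0]] 0.99603515625
{'t': 0.1, 'q': array([-1.28808215e+00,  8.79052328e-02,  1.37211791e+00,  2.19745428e-05,
        1.68359286e+00, -1.03096239e-01]), 'joint_vel': array([ 3.31876001e-05, -1.80285355e-03, -2.91230977e-03,  2.48643063e-03,
        2.69060420e-04,  7.80496798e-04]), 'joint_efforts': array([ 2.50149998e-03, -3.53014755e+01, -3.14219213e+01, -1.22552156e-04,
        7.89591868e-03, -1.80356790e-05]), 'eef_pos': array([ 0.20684955, -0.50913869,  0.23023547]), 'eef_rot': array([-1.00857751e-03,  9.81450680e-01,  1.91712124e-01, -7.98607439e-05]), 'ft_force': array([0.30024583, 0.17471815, 0.35029805]), 'ft_torque': array([-0.01552379,  0.00228797, -0.04068058]), 'gripper_force': 0.0, 'width': 0.08543789442737827}
```

View pics/top.png

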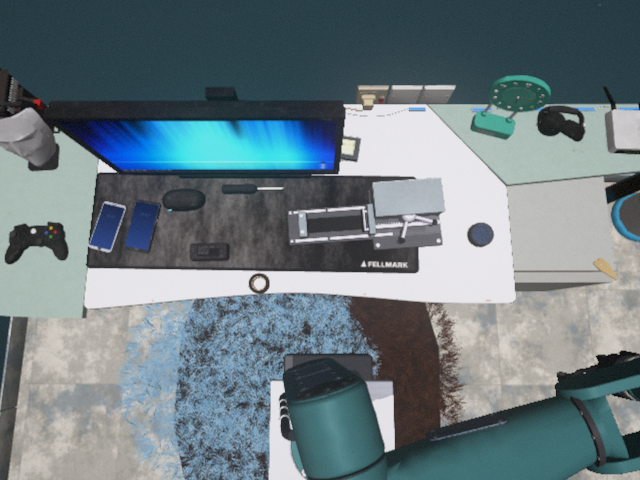

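View pics/side.png

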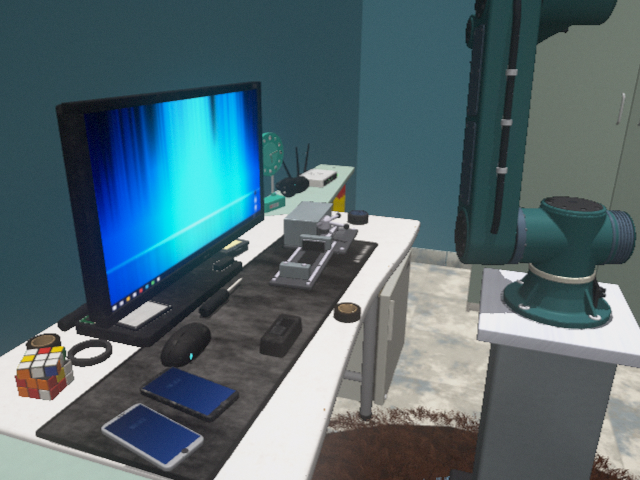

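The top view shows the brick at about (210,251), the vise from (290,228) to (440,240) with the guard at (407,197), the tape at (259,283) and the speaker at (481,234). The side view agrees. Next I'll measure with depth.

```bash
cat > h.py <<'E'
import numpy as np,cv2
def cloud(c):
    K=c["camera_matrix"];d=c["depth"];v,u=np.mgrid[:480,:640]
    p=np.stack([(u-K[0,2])/K[0,0]*d,(v-K[1,2])/K[1,1]*d,d],-1)
    E=c["extrinsics"];return p@E[:3,:3].T+E[:3,3]
def ray(c,u,v,z):
    K=c["camera_matrix"];E=c["extrinsics"]
    r=E[:3,:3]@[(u-K[0,2])/K[0,0],(v-K[1,2])/K[1,1],1];o=E[:3,3]
    return o+r*(z-o[2])/r[2]
def rect(P,m):
    xy=P[m][:,:2].astype(np.float32);r=cv2.minAreaRect(xy)
    return np.round(cv2.boxPoints(r),4).tolist(),np.round(r[0],4),np.round(r[1],4),round(r[2],2),m.sum()
E
python3 - <<'E'
from h import *
c=dict(np.load("top.npz"));P=cloud(c);Z=P[...,2]
v,u=np.mgrid[:480,:640]
def box(a,b,d,e):return (u>=a)&(u<b)&(v>=d)&(v<e)
print("desk z",np.median(Z[box(250,280,240,265)]),np.median(Z[box(120,180,225,260)]))
m=box(180,240,235,268)&(Z>.022)&(Z<.04);print("brick",rect(P,m),np.median(Z[m]))
m=box(360,450,170,225)&(Z>.076)&(Z<.095);print("guard",rect(P,m),np.median(Z[m]))
m=box(280,380,195,250)&(Z>.036)&(Z<.06);print("jaw",rect(P,m),np.median(Z[m]))
m=box(280,315,195,250)&(Z>.022)&(Z<.04);print("stop",rect(P,m),np.median(Z[m]))
m=box(280,450,170,255)&(Z>.006);print("vise",rect(P,m))
m=box(170,240,235,268)
for n in("top","side"):
    im=c["image"] if n=="top" else np.load("side.npz")["image"]
    a=im[160:290,180:460] if n=="top" else im[190:370,240:390]
    cv2.imwrite(f"pics/{n}crop.png",cv2.resize(a,None,fx=2.8 if n=="top" else 3.3,fy=2.8 if n=="top" else 3.3,interpolation=cv2.INTER_CUBIC)[:,:,::-1])
zz=Z.copy()
print((zz[200:250:3,284:376:4]*1000).astype(int))
E
```

```text
desk z 0.0021260827307234553 0.0032183755513205403
brick ([[0.4632999897003174, 0.37950000166893005], [0.4674000144004822, 0.2775000035762787], [0.5127999782562256, 0.2793000042438507], [0.5085999965667725, 0.3813000023365021]], array([0.488 , 0.3294]), array([0.0454, 0.102 ]), 2.31, np.int64(613)) 0.03146524390160166
guard ([[0.5644999742507935, -0.11580000072717667], [0.5774000287055969, -0.29820001125335693], [0.6772000193595886, -0.29120001196861267], [0.6643000245094299, -0.10869999974966049]], array([ 0.6208, -0.2035]), array([0.1   , 0.1829]), 4.04, np.int64(2415)) 0.08586099101058653
jaw ([[0.5184999704360962, 0.08410000056028366], [0.5318999886512756, -0.12240000069141388], [0.6348000168800354, -0.11569999903440475], [0.621399998664856, 0.09080000221729279]], array([ 0.5767, -0.0158]), array([0.1031, 0.2069]), 3.72, np.int64(538)) 0.045107806553265406
stop ([[0.5121999979019165, 0.06260000169277191], [0.5888000130653381, 0.0568000003695488], [0.5910999774932861, 0.0885000005364418], [0.5145000219345093, 0.09430000185966492]], array([0.5516, 0.0756]), array([0.0318, 0.0768]),
[... 1636 characters left out ...]
3   42   46   39   12   14   11    9   13   12    8
    10   13   13   13   11   11   12   14   44]
 [   0    5   14   16   37   40   12    7    6   11   12   14   14   18
    15   15   17   18   13   17   13   17   19]
 [   0    4   18   15   20   15   17   17   18   19   18   13    9   10
    14   14   12   15   13   12   10    4   -1]
 [   0    5   11   12   10   13   13   10   11   11    7    5    2    1
    -3    1    0    0    4    0    3    1    5]
 [   0    0    2    3    0    0    4    4    3    0   -1    0    5    6
     6    0    5    3    2    1   -1    3    1]
 [   0    2    4    0    3    1    1    0    2    1    4    1   -2    4
     0    4    2    4    2    2    8    2    4]]
```

View pics/topcrop.png

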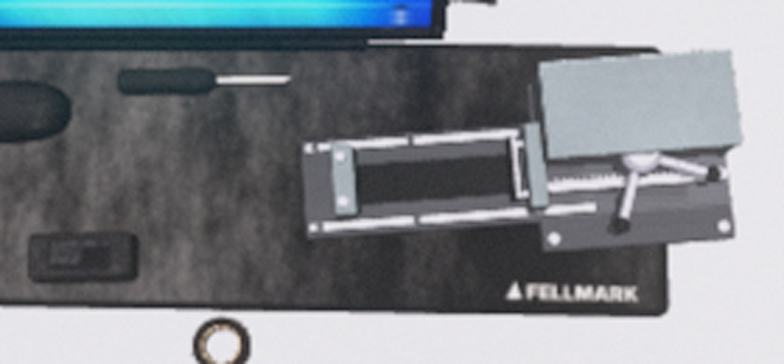

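The crop shows the stop at crop (344,178), the jaw at (537,166), and spoke balls at (622,225) and (713,173). Next come the stop, carriage and ball positions.

Run:
```python
from h import *
v,u=np.mgrid[:480,:640]
yaw=0.07;ex=np.array([np.cos(yaw),np.sin(yaw)]);ey=np.array([-np.sin(yaw),np.cos(yaw)])
c=dict(np.load("top.npz"));px=lambda x,y:(180+(x+.5)/2.8-.5,160+(y+.5)/2.8-.5)
b=[ray(c,*px(x,y),.055)[:2] for x,y in((622,225),(713,173))]
print("balls",b, np.hypot(*(b[0]-b[1])),"expect .100")
m=(b[0]+b[1])/2;d=b[1]-b[0];n=np.array([-d[1],d[0]])/2
for s in(1,-1):print("hub cand",m+s*n)
for n_,pts,z in(("stop corners",((334,142),(354,142),(337,215),(357,215)),.042),("carr",((526,124),(540,122),(533,208),(547,206)),.046),("pad",((511,139),(517,197)),.041),("base",((303,142),(310,237),(734,245)),.010)):
    for q in pts:
        w=ray(c,*px(*q),z)[:2];print(n_,w.round(4),"vise axes",(w@ex).round(4),(w@ey).round(4))
for n in("top","side"):
    c=dict(np.load(n+".npz"));P=cloud(c);Z=P[...,2];X=P[...,:2]@ex;Y=P[...,:2]@ey
    G=(P[...,0]>.45)&(P[...,0]<.70)
    for nm,m in(("stop",G&(Z>.037)&(Z<.05)&(Y>.07)&(Y<.16)),("carr",G&(Z>.041)&(Z<.053)&(Y<-.02)&(Y>-.10)&(X>.47)&(X<.65)),("roof",G&(Z>.078)&(Z<.094)&(Y<-.1)&(Y>-.4)),("brick",(P[...,0]>.43)&(P[...,0]<.55)&(P[...,1]>.25)&(P[...,1]<.41)&(Z>.024)&(Z<.04))):
        if m.sum()>5:
            print(n,nm,m.sum(),"X",np.percentile(X[m],[1,50,99]).round(4),"Y",np.percentile(Y[m],[1,50,99]).round(4),"z",np.median(Z[m]).round(4), rect(P,m)[1:4])
```

```text
balls [array([ 0.5109505 , -0.18716865]), array([ 0.56112224, -0.27531035])] 0.10142071854155348 expect .100
hub cand [ 0.58010722 -0.20615363]
hub cand [ 0.49196553 -0.25632537]
stop corners [0.5953 0.0859] vise axes 0.5998 0.0441
stop corners [0.5953 0.0666] vise axes 0.5985 0.0248
stop corners [0.5233 0.0824] vise axes 0.5278 0.0456
stop corners [0.5233 0.0633] vise axes 0.5264 0.0265
carr [ 0.6119 -0.0998] vise axes 0.6035 -0.1423
carr [ 0.6139 -0.1133] vise axes 0.6045 -0.156
carr [ 0.5292 -0.1047] vise axes 0.5205 -0.1415
carr [ 0.5311 -0.1181] vise axes 0.5215 -0.1549
pad [ 0.5983 -0.0855] vise axes 0.5908 -0.1271
pad [ 0.5409 -0.0902] vise axes 0.5333 -0.1278
base [0.6035 0.1185] vise axes 0.6103 0.076
base [0.5075 0.1103] vise axes 0.514 0.0745
base [ 0.4993 -0.304 ] vise axes 0.4768 -0.3382
top roof 2407 X [0.5612 0.6062 0.6533] Y [-0.3347 -0.2457 -0.1568] z 0.0859 (array([ 0.6234, -0.2033]), array([0.0949, 0.1829]), 4.04)
top brick 606 X [0.4875 0.5089 0.5321] Y [0.2453 0.2934 0.3443] z 0.0315 (array([0.4878, 0.3299]), array([0.0447, 0.1011]), 2.2)
side roof 735 X [0.5631 0.6084 0.6557] Y [-0.3323 -0.2235 -0.15  ] z 0.0845 (array([ 0.625 , -0.1995]), array([0.0945, 0.1883]), 3.66)
side brick 755 X [0.4892 0.5096 0.5335] Y [0.2521 0.3077 0.3491] z 0.0301 (array([0.4892, 0.3335]), array([0.0449, 0.1025]), 1.44)
```

Everything agrees: the middle line is at X≈0.563, the bed at Y≈-0.0475, the hub at Y≈-0.246 (vise axes, yaw 0.07), and q0≈0.338. Now pick and place.

```bash
cat >> h.py <<'E'
from scipy.spatial.transform import Rotation as R
YAW=.07;X0=.563
ex=np.array([np.cos(YAW),np.sin(YAW)]);ey=np.array([-np.sin(YAW),np.cos(YAW)])
HUB=(X0+.001)*ex-.246*ey; BED=X0*ex-.0475*ey
def down(a):  # tool x at world angle a, z down
    q=R.from_matrix(np.array([[np.cos(a),np.sin(a),0],[np.sin(a),-np.cos(a),0],[0,0,-1]])).as_quat()
    return [q[3],q[0],q[1],q[2]]
def P3(xy,z):return [float(xy[0]),float(xy[1]),z]
E
python3 - <<'E'
from h import *
from station import arm
b=np.array([.4885,.3305]);o=down(np.pi/2+.035)
print(arm.solve_ik(P3(b,.12),o),arm.solve_ik(P3(BED,.017),down(np.pi/2+YAW)))
arm.movep(P3(b,.12),o);s=arm.sense();print(s["t"],s["eef_pos"])
arm.line_to(P3(b,.006),feed=.12);s=arm.sense();print(s["t"],s["eef_pos"],s["ft_force"])
arm.gripper_to(.03,40);s=arm.sense();print(s["t"],s["width"],s["gripper_force"],s["ft_force"])
c=arm.capture("wrist");cv2.imwrite("pics/grasp.png",c["image"][:,:,::-1])
arm.line_to(P3(b,.10),feed=.15);s=arm.sense();print(s["t"],s["width"],s["gripper_force"],s["ft_force"])
E
```

```text
[ 4.98708360e-01  2.21268151e-01  1.44083714e+00 -4.44089210e-16
  1.47948736e+00  4.63708360e-01] [-1.14515380e-01  2.58894351e-01  1.61398723e+00 -4.44089210e-16
  1.26871107e+00 -1.84515380e-01]
3.225 [0.48905673 0.32978626 0.12014134]
4.325 [0.48928202 0.33093166 0.00707906] [-0.18612042  0.16011743 -0.06266201]
4.7833 0.04438903038715449 41.94994451385355 [ 0.43539398 -0.53059683  4.80777204]
5.6083 0.04454532860807967 41.02766329514452 [-0.18822807 -1.15681797 -3.46134401]
```

View pics/grasp.png

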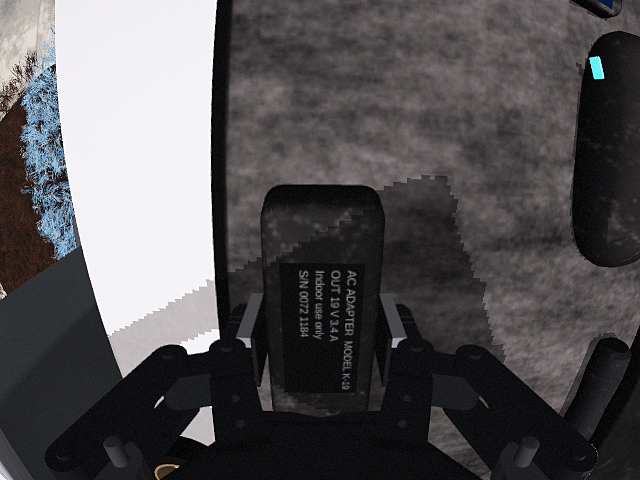

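The brick is held squarely (picture: brick between the pads at (320,300)), and it weighs about 3.5 N. Now place it.

Run:
```python
from h import *
from station import arm
o=down(np.pi/2+YAW)
arm.movep(P3(BED,.11),o);s=arm.sense();print(s["t"],s["eef_pos"],BED,s["ft_force"])
f0=s["ft_force"][2]
arm.line_to(P3(BED,.024),feed=.12)
for z in(.020,.018,.0165,.015):
    arm.line_to(P3(BED,z),feed=.03);s=arm.sense();print(s["t"],z,s["eef_pos"],s["ft_force"])
    if s["ft_force"][2]-f0>2.5:break
arm.gripper_to(.062);s=arm.sense();print(s["t"],s["width"],s["ft_force"])
arm.line_to(P3(BED,.13),feed=.2)
# to staging point on robot's side of capstan, closed fingers
st=HUB-.15*ex
c=None
arm.movep(P3(st,.16),o);arm.gripper_to(0.0,60)
c=arm.capture("top");np.savez("top2.npz",**c)
cv2.imwrite("pics/placed.png",cv2.resize(c["image"][160:290,180:460],None,fx=2.8,fy=2.8,interpolation=cv2.INTER_CUBIC)[:,:,::-1])
Pc=cloud(c);Z=Pc[...,2];X=Pc[...,:2]@ex;Y=Pc[...,:2]@ey
m=(Z>.034)&(Z<.046)&(abs(X-X0)<.035)&(Y>-.115)&(Y<.018)
print(m.sum(),rect(Pc,m)[1:],np.percentile(X[m],[1,50,99]),np.percentile(Y[m],[1,50,99]))
s=arm.sense();print(s["t"],s["eef_pos"],s["width"],s["ft_force"])
```

```text
6.9167 [ 0.56478983 -0.00687385  0.1096494 ] [ 0.5649435  -0.00800585] [ 0.69831666 -0.46723639 -2.59829682]
8.0667 0.02 [ 0.56511113 -0.00805131  0.02036508] [ 0.47704907  0.63678444 -2.11729422]
8.3167 0.018 [ 0.56480882 -0.00800908  0.01786615] [-0.6167544   0.83641928 -2.67829386]
8.5667 0.0165 [ 0.56528256 -0.00806818  0.01711475] [-0.55334127  0.09805699  0.8604756 ]
8.8833 0.06193569505521793 [ 0.06140867 -0.01406782  0.4542266 ]
581 (array([ 0.565 , -0.0079]), array([0.0453, 0.1006]), 2.09, np.int64(581)) [0.5410953  0.56212624 0.58432277] [-0.09646385 -0.04888125  0.00181705]
11.2417 [ 0.43023286 -0.21639382  0.16000343] -9.174990936395782e-05 [-0.16225895 -0.55687962  0.18780517]
```

View pics/placed.png

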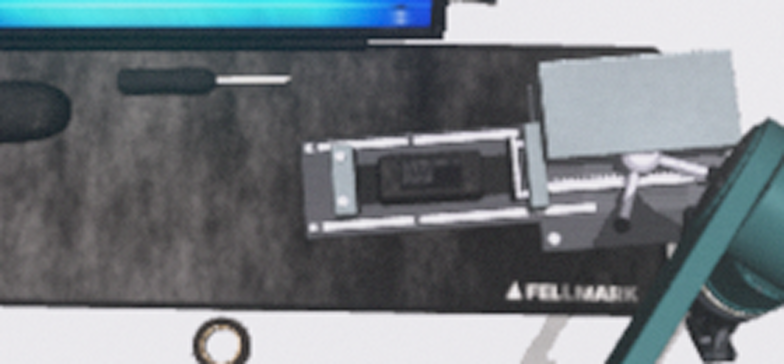

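The brick lies centred in the bed (crop (430,178); X≈0.5625, Y≈-0.047). Next I'll push the capstan with closed fingers rotating with the spoke, starting with two free strokes.

```bash
cat >> h.py <<'E'
from station import arm
Rr=.060;Zp=.040
def pose(th,gap=0,z=Zp,d=.016):  # th deg, spoke angle in vise axes; pusher flush behind it
    a=np.radians(th)+YAW;u=np.array([np.cos(a),np.sin(a)]);t=np.array([-u[1],u[0]])
    return P3(HUB+Rr*u+(d+gap)*t,z),down(a-np.pi/2),t,u
def force(th,n=6):
    _,_,t,u=pose(th);f=[]
    for _ in range(n):
        f.append(arm.sense()["ft_force"][:3]);arm.hold(.01)
    f=np.mean(f,0);return round(float(f[:2]@t),2),round(float(f[:2]@u),2),round(float(f[2]),2)
def go(th,gap=0,z=Zp,feed=.08):
    p,o,_,_=pose(th,gap,z);arm.line_to(p,feed=feed,attitude=o)
def enter(th,gap=.01):
    p,o,_,_=pose(th,gap,.085);arm.movep(p,o);go(th,gap,feed=.15);print("enter",th,force(th))
def leave(th):
    go(th,.006);go(th,.006,.085,feed=.2)
def stroke(a,b,step,fmax,feed=.08):
    th=a
    while th>b:
        th=max(b,th-step);go(th,feed=feed);f=force(th,3);print(round(th,1),f,round(arm.sense()["t"],2))
        if f[0]>fmax:print("STOP");break
    return th
E
python3 - <<'E'
from h import *
for th in(225,185,160,95):print(th,np.round(arm.solve_ik(*pose(th)[:2]),2))
enter(160.6)
stroke(160.6,147,4.6,8,.05)
E
```

```text
225 [-0.54  0.33  1.47 -0.    1.34 -1.39]
185 [-0.52  0.25  1.58 -0.    1.32 -0.67]
160 [-0.48  0.22  1.61 -0.    1.31 -0.2 ]
95 [-0.36  0.25  1.57 -0.    1.32  1.05]
enter 160.6 (0.46, -0.04, 0.08)
156.0 (0.82, -1.36, 0.69) 12.74
151.4 (1.87, -1.9, 2.06) 13.02
147 (1.58, -2.98, 1.96) 13.29
```

The finger's outer edge is meeting the end ball, which explains the inward force. I'll move the pusher inwards and tilt it 10° so its outer corner bears on the spoke at about 60 mm.

```bash
sed -i 's/^Rr=.060/Rr=.045/; s/d=.016)/d=.0185)/; s/down(a-np.pi\/2),t/down(a-np.pi\/2-.17),t/' h.py
python3 - <<'E'
from h import *
s=arm.sense();p=s["eef_pos"]
a=np.radians(147)+YAW;u=np.array([np.cos(a),np.sin(a)]);t=np.array([-u[1],u[0]])
arm.line_to(P3(p[:2]+.008*t,float(p[2])),feed=.1)
go(147,.008,feed=.1);print(force(147))
stroke(147,98,4.9,8)
E
```

```text
(0.19, 0.11, 0.2)
142.1 (0.26, -0.26, 0.22) 14.23
137.2 (2.43, -0.22, -0.13) 14.51
132.3 (4.22, 0.8, 0.99) 14.78
127.4 (3.51, 1.64, 1.09) 15.06
122.5 (3.12, 1.78, 0.38) 15.33
117.6 (3.5, 2.02, 0.47) 15.61
112.7 (3.1, 1.53, 0.99) 15.88
107.8 (3.78, 1.87, 0.05) 16.16
102.9 (3.19, 2.3, -0.06) 16.43
98 (3.41, 2.5, 0.33) 16.71
```

Free push is 3.3–3.5 N, as specified. Now the second stroke, then the third up to a safe point.

Run:
```python
from h import *
leave(98)
enter(190)
stroke(190,98,9.2,7)
leave(98)
enter(190)
stroke(190,150,8,6)
c=arm.capture("top")
Pc=cloud(c);Z=Pc[...,2];X=Pc[...,:2]@ex;Y=Pc[...,:2]@ey
for nm,m in(("brick",(Z>.034)&(Z<.0455)&(abs(X-X0)<.022)&(Y>-.11)&(Y<.015)),("carr",(Z>.038)&(Z<.056)&(abs(X-X0)<.041)&(abs(X-X0)>.033)&(Y<-.03)&(Y>-.16))):
    print(nm,m.sum(),np.percentile(X[m],[2,50,98]).round(4),np.percentile(Y[m],[2,50,98]).round(4))
cv2.imwrite("pics/mid.png",cv2.resize(c["image"][160:290,180:460],None,fx=2.8,fy=2.8,interpolation=cv2.INTER_CUBIC)[:,:,::-1])
```

```text
enter 190 (0.3, 0.33, 0.45)
180.8 (0.22, -0.02, 0.33) 19.75
171.6 (2.81, -0.37, 1.92) 20.08
162.4 (3.07, -0.15, 1.86) 20.42
153.2 (2.79, 0.38, 1.62) 20.75
144.0 (2.39, -0.42, 1.33) 21.08
134.8 (2.39, 0.55, 1.51) 21.42
125.6 (3.22, 1.32, 2.07) 21.75
116.4 (2.47, 1.1, 0.75) 22.08
107.2 (2.54, 1.87, 0.77) 22.42
98.0 (2.87, 1.84, 0.19) 22.75
98 (3.03, 1.94, 0.04) 23.02
enter 190 (0.24, -0.16, 0.07)
182 (0.91, -0.17, 0.39) 26.06
174 (3.61, -0.19, 2.65) 26.38
166 (3.63, 0.02, 2.5) 26.69
158 (2.77, 0.11, 1.86) 27.01
150 (2.27, -0.16, 1.98) 27.32
brick 603 [0.5423 0.5628 0.5839] [-0.1014 -0.0403  0.0126]
carr 44 [0.5227 0.563  0.6029] [-0.155  -0.1106 -0.1019]
```

View pics/mid.png

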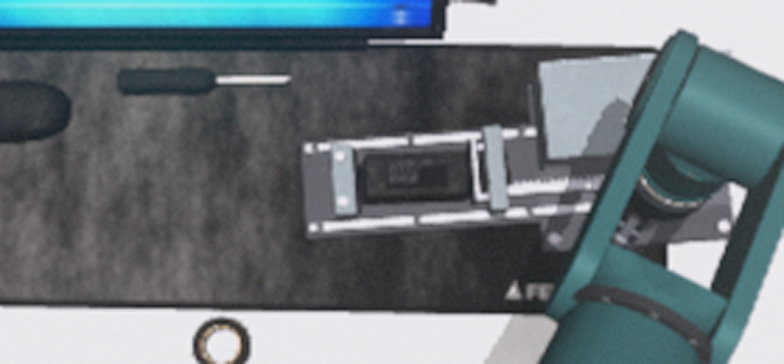

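The jaw (crop (495,168)) has slid the brick (415,177) to a few mm from the stop (344,178). Now I'll close gently on force.

Run:
```python
from h import *
th=stroke(150,96,2,4.6,.04)
while th>94:
    f=force(th,12);print("fine",round(th,2),f,round(arm.sense()["t"],2))
    if f[0]>6.8:break
    th-=.8;go(th,feed=.03)
print("end",th)
```

```text
148 (3.72, 0.95, 2.21) 27.65
146 (4.43, 0.6, 1.35) 27.93
144 (4.09, 0.58, 1.3) 28.2
142 (4.1, 1.47, 1.29) 28.48
140 (3.72, 1.6, 1.44) 28.75
138 (3.91, 1.15, 0.93) 29.02
136 (3.78, 2.28, 0.58) 29.3
134 (4.52, 2.16, 1.05) 29.57
132 (3.82, 2.27, 1.41) 29.85
130 (4.78, 2.31, 0.66) 30.12
STOP
fine 130 (4.72, 2.46, 1.16) 30.23
fine 129.2 (5.15, 2.43, 1.12) 30.57
fine 128.4 (5.62, 2.43, 1.31) 30.93
fine 127.6 (6.1, 2.31, 1.54) 31.27
fine 126.8 (6.61, 2.43, 1.59) 31.62
fine 126.0 (6.81, 2.17, 1.48) 31.98
end 125.99999999999999
```

Run:
```python
from h import *
th=126.
while 1:
    th-=.7;go(th,feed=.03);f=force(th,12);print(round(th,2),f,round(arm.sense()["t"],2))
    if f[0]>7.35 or th<122:break
go(th,.015,feed=.04);print("off",force(th));go(th,.015,.12,feed=.2)
st=HUB-.17*ex
arm.line_to(P3(st,.2),feed=.2)
arm.move_joints([-1.288,.087,1.371,0,1.684,-.103])
c=arm.capture("top")
Pc=cloud(c);Z=Pc[...,2];X=Pc[...,:2]@ex;Y=Pc[...,:2]@ey
m=(Z>.034)&(Z<.0455)&(abs(X-X0)<.022)&(Y>-.09)&(Y<.018)
print(np.percentile(X[m],[2,50,98]).round(4),np.percentile(Y[m],[2,50,98]).round(4),arm.sense()["t"])
cv2.imwrite("pics/end.png",cv2.resize(c["image"][160:290,180:460],None,fx=2.8,fy=2.8,interpolation=cv2.INTER_CUBIC)[:,:,::-1])
```

```text
125.3 (7.6, 2.28, 1.77) 32.33
off (0.2, 0.15, -0.1)
[0.5421 0.5622 0.5839] [-0.0865 -0.0345  0.0162] 35.7083
```

View pics/end.png

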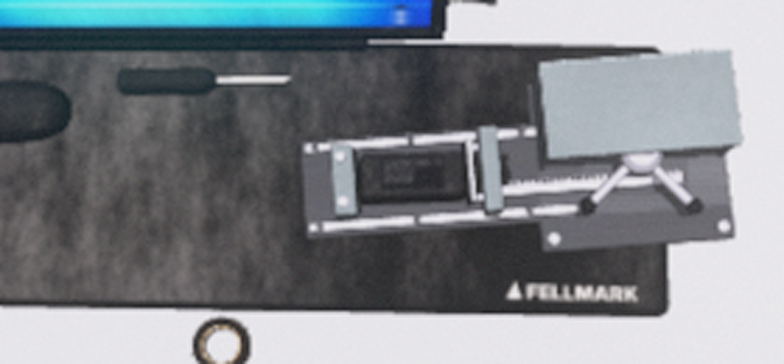

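The brick (412,177) sits against the stop (357,178) with the pad behind it (468,170). The force rose elastically to 7.6 N at the spoke, and the arm is clear.

```bash
python3 -c "
from station import arm
print(arm.job_done())"
```

```text
the job is handed in; nothing more can be done
None
```

The brick is clamped against the vise's end stop at an estimated 17–20 N, worked out from a final spoke push of 7.6 N; the job was handed in at about 36 s with the arm clear, and the judge's result was not shown.

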